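Park the bench pots on the board by height

TASK

Tidy the soldering supplies: stand the blue flux tin, the black loupe, the black pot of metal wool and the square glass bottle upright on the board's four cork discs, one centred on each, in order of height, with the lowest next to the low end stop and the tallest next to the tall end stop. Leave the pen, the meter and the screwdriver that lie between them where they are.

Things in the scene. Friction and masses are not known exactly. Their poses are not given: they have to be found in the camera images.
- flux_tin: Round flat blue tin with a press lid, the lowest of the four: 52 mm across, 25 mm high; grasp the lid rim (50 mm), z 15 to 25 mm. Origin: centre of its underside, z up along its axis.
- loupe: Black round eye loupe standing on its wide end, second lowest: 37 mm across at the foot, about 34 mm at the barrel, 36 mm high. Origin: centre of its underside, z up along its axis.
- wool_pot: Black round pot full of metal wool, second tallest: 58 mm across, 52 mm high. Origin: centre of its underside, z up along its axis.
- bottle_ipa: Square clear glass bottle with a closed metal cap, the tallest: body 56 x 56 mm and 110 mm high, 124 mm high with the cap. Origin: centre of its underside, z up; x and y are square to its flat sides.
- board: Fixed aluminium parking board lying on the worktop: 84 mm (its x) by 400 mm (its y), 10 mm thick, with a row of four flush cork discs, 66 mm across, centred on its long middle line at y = -120, -40, 40 and 120 mm. Origin: centre of its underside, z up.
- stop_low: The low end stop: a fixed dark steel bar across one end of the board, 70 x 12 mm, standing 14 mm above the board. It is at y = +180 or -180 mm of the board (either end). Origin: centre of its underside, on the board's top; x across the board. The disc centres lie 60, 140, 220 and 300 mm from it along the board.
- stop_tall: The tall end stop: a fixed dark steel plate across the board's other end, 70 x 12 mm, standing 70 mm above the board. Origin: centre of its underside, on the board's top.
- marker_2: Bystander: white pen with a black cap lying between the things, 118 mm long (its y), 12 mm thick. Origin: under its middle.
- usb_meter: Bystander: small pink meter lying flat, 70 (its x) x 24 x 13 mm. Origin: under its middle.
- driver_a: Bystander: small screwdriver with a red handle lying between the things, 142 mm long (its y), 14 mm thick. Origin: under its middle.

How it is judged:
By the outcome, as a careful person would: the job done as asked, in the order asked, and still so for the second after the job is handed in, with the robot touching nothing.
It also fails if it takes over 96 s, if anything falls off the work surface, if the arm or the gripper's body presses on something with over 40 N, if the wrist force passes 120 N, or if a joint passes its speed limit or range.

ROBOT

A 6-joint arm with a two-finger parallel gripper is mounted at the origin on a cart in front of the work surface, level with it; the furniture and walls round the work are solid. World frame = base frame: x ahead of the robot, y to its left, z up, the work surface at z = 0. Lengths are in m, angles in rad, forces in N, time in s.
With the tool pointing down it reaches from about 0.375 to 0.925 m from the base axis. Payload 5.7 kg.
Tool frame: the origin (TCP) lies at the very end of the fingers, on their centre line; the grasp point (between the pads) lies ctrl.grip_point_offset behind it (ctrl.grip_point_offset is the distance from the TCP to the grasp point, in m); z points along the fingers, y is the line along which they close (so a half turn about z gives the same grasp; the last joint's range is limited). The gripper opens to 85 mm and grips with 20 to 120 N. Pads are 22 mm wide; open, the fingers measure 114 mm over their backs; the gripper's body (76 mm by 85 mm) begins 54 mm behind the grasp point. The pads swing forward as they close: fully open they stand 13 mm farther back than shut.
Start: joints at [-1.464, 0.359, 1.51, -0, 1.272, -0.115], TCP at [0.132, -0.585, 0.231] pointing down, gripper open.
Joint ranges: [-2.97, 2.97], [-1.01, 2.36], [0.21, 2.38], [-0.96, 4.11], [0.2, 2.71], [-2.98, 2.98]. Speed limits (rad/s): [2.39, 2.39, 3.14, 3.14, 3.14, 3.14].

INTERFACE

Orientations are given as a rotation vector (axis times angle).
In Python, from plant import ctrl gives the robot as it stands. The module is installed in compiled form; this text tells all that it offers.
- The arm moves only by the shell command python3 -m inch 'ROWS' [FORCE]. ROWS is JSON, a list of rows, each an object with "fingers": the closure, from -1 (fully open) to 1 (shut); "dp": the shift along the tool's x, y, z in cm, a list of three; "spin": the turn about the tool's z in degrees. A call has 1 to 5 rows; each row shifts and turns the commanded pose from where the row before left it, along the tool's axes as they then stand; what a row does not reach is not made up. A row lasts 1/12 s, in which the tool goes at most 41.7 mm and 7.16 degrees, less where a joint would pass 70% of its speed; a pose out of reach is approached as far as the arm can. A call with a gripper value outside its range is refused whole. The fingers move at their own pace and stop on an object; FORCE is the grip in N (left out, the last holds). Time passes only in rows, so rows that do not move let the fingers close. It gives the time, the measured TCP pose, the force, the opening and the grip force at its end, in the units of the state.
- ctrl.state(): the state, without advancing time (a new reading comes with each control period).
- ctrl.grab_frame(name): name is "scene" or "side" or "wrist"; returns a dict with "color" (480x640x3 uint8, red, green, blue), "depth" (480x640 float32, m along the optical axis (not along the pixel's ray), 0 where there is no reading), "fx", "fy", "cx", "cy" (pixels), "distortion" ([k1, k2, p1, p2, k3] as OpenCV has them; the pictures are not rectified), "position" and "rotation" of the camera in the world; the wrist camera has in their place "mount" (4x4, takes a point from camera to tool coordinates, whose origin is the TCP and whose axes are the flange's). Camera axes: x right, y down, z forward; pixel columns grow to the right and rows downward; lengths in m; the calibration is good to about 2 mm. A picture is of the moment at which its call begins: read the wrist's pose just before it.
- ctrl.close_job(): hands the job in; it is judged then, once.
The state is a dict: "clock": time; "joint_pos": joint angles; "joint_vel": joint speeds; "tau": joint torques, N m; "eef_pos": TCP position; "orientation": TCP orientation; "wrist_force": force on the tool from outside, world axes, zero at the start; "moment": the same for the moment, N m; "grip_width": finger opening in m; "grip_force": force on a finger pad.
Only numpy, scipy, OpenCV 4.12 (cv2) and the standard library are available. Lean on these libraries where they do the work, as an engineer would, in place of code of your own. Each camera call takes 0.05 s, during which the arm holds its last target. There are 200 camera calls.

## Working session

There is one attempt and no reset: what is moved stays moved. The work goes in short steps, Python scripts to look and compute and a shell command to move; the robot and the scene stay as the last step left them, time stands still between calls to the robot, and variables do not carry over. Pictures are saved under pics/ and viewed, at most 14 in all, crops included, and the job is handed in when it is done.

```bash
mkdir -p pics; cat > h.py <<'E'
import numpy as np, cv2, pickle
from plant import ctrl
def grab(n,save=None):
    s=ctrl.state(); f=ctrl.grab_frame(n)
    if n=='wrist':
        T=np.eye(4);T[:3,:3]=cv2.Rodrigues(np.array(s['orientation'],float))[0];T[:3,3]=s['eef_pos'];T=T@np.array(f['mount'])
        f['rotation'],f['position']=T[:3,:3],T[:3,3]
    else:
        R=np.array(f['rotation'],float); f['rotation']=R if R.shape==(3,3) else cv2.Rodrigues(R)[0]
    if save: cv2.imwrite('pics/'+save+'.png',f['color'][:,:,::-1]); pickle.dump(f,open('pics/'+save+'.pkl','wb'))
    return f
def cloud(f):
    K=np.array([[f['fx'],0,f['cx']],[0,f['fy'],f['cy']],[0,0,1.]])
    v,u=np.mgrid[:480,:640]
    n=cv2.undistortPoints(np.stack([u,v],-1).reshape(-1,1,2).astype(float),K,np.array(f['distortion'],float)).reshape(480,640,2)
    d=f['depth'][...,None]
    P=np.concatenate([n*d,d],-1)@f['rotation'].T+f['position']
    P[f['depth']==0]=np.nan
    return P
E
python3 - <<'E'
from h import *
for n in('scene','side'):
    f=grab(n,n+'0'); print(n,f['position'],f['rotation'],f['distortion'])
s=ctrl.state();print(s,ctrl.grip_point_offset)
E
```

```text
scene [0.06522056 0.36982957 0.69033627] [[-0.58373638 -0.59966332  0.54740821]
 [-0.81171371  0.41496848 -0.41100122]
 [ 0.0193052  -0.68425512 -0.72898714]] [-0.08696673  0.          0.          0.          0.        ]
side [0.2446852  0.90317856 0.6837586 ] [[-0.9524359  -0.18861453  0.23935417]
 [-0.30387796  0.52883092 -0.79246202]
 [ 0.02289196 -0.82750373 -0.56099335]] [-0.1110589  0.         0.         0.         0.       ]
{'clock': 0.1, 'joint_pos': array([-1.46411326e+00,  3.59437241e-01,  1.51133394e+00, -6.39650855e-06,
        1.27252821e+00, -1.15095876e-01]), 'joint_vel': array([ 0.00021416, -0.0012663 , -0.00329093,  0.00021441, -0.00172428,
       -0.00140221]), 'tau': array([-1.16983232e-03, -5.28653705e+01, -2.79351211e+01, -3.12590882e-04,
        5.00630864e-03, -6.87464325e-07]), 'eef_pos': array([ 0.13190462, -0.58467797,  0.23053142]), 'orientation': array([-3.12060059e+00, -3.47470097e-01, -1.67476074e-06]), 'wrist_force': array([ 0.09157865,  0.21163387, -0.16042993]), 'moment': array([-0.01792639,  0.03030138,  0.0034436 ]), 'grip_force': 0.0, 'grip_width': 0.08530404504444364} 0.0187
```

View pics/scene0.png

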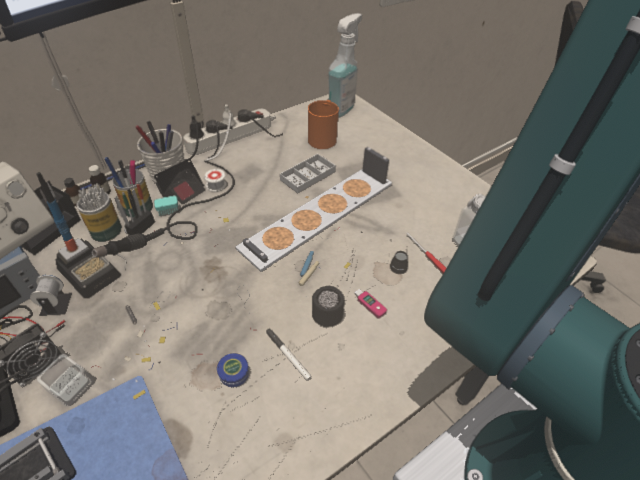

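View pics/side0.png

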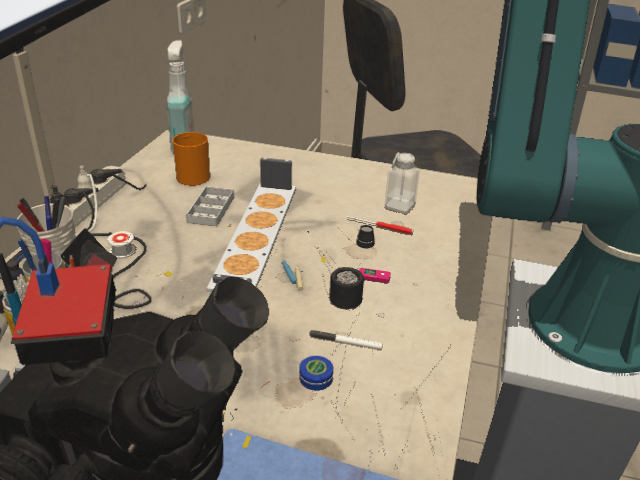

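Scene picture: the discs are at (278,238), (306,219), (332,204) and (357,188). The low stop is at (256,248), near and left, and the tall stop at (376,164). The tin is at (233,369), the pot at (328,305) and the loupe at (399,261). In the side picture the bottle is at (402,185).

```bash
cat > m.py <<'E'
from h import *
def circ(P):  # min enclosing circle of robust points
    (x,y),r=cv2.minEnclosingCircle(P[:,:2].astype(np.float32)); return round(x,4),round(y,4),round(r,4)
E
python3 - <<'E'
from m import *
S=pickle.load(open('pics/scene0.pkl','rb'));D=pickle.load(open('pics/side0.pkl','rb'))
for nm,f,px in(('scene',S,dict(tin=(233,369),pot=(328,305),loupe=(399,261),pen=(290,355),meter=(371,303),drv=(430,258))),('side',D,dict(tin=(316,370),pot=(347,285),loupe=(366,236),bottle=(402,185),pen=(345,340),meter=(375,275),drv=(390,227)))):
    P=cloud(f)
    tab=P[np.abs(P[...,2])<.02]; print(nm,'table z',np.median(tab[:,2]))
    for k,(u,v) in px.items():
        c=P[v-3:v+4,u-3:u+4].reshape(-1,3); c=np.nanmedian(c,0)
        Q=P.reshape(-1,3); q=Q[(np.hypot(Q[:,0]-c[0],Q[:,1]-c[1])<(.055 if k not in('pen','drv') else .085))&(Q[:,2]>.006)&(Q[:,2]<.14)]
        zt=np.percentile(q[:,2],98); t=q[q[:,2]>zt-.006]
        r=cv2.minAreaRect((q[:,:2]*1000).astype(np.float32))
        print(k,c.round(3),len(q),'zt',zt.round(4),'top',t.mean(0).round(4),circ(t),'all',np.round(r[0],1),np.round(r[1],1),round(r[2],1))
    # cork discs by colour
    hsv=cv2.cvtColor(f['color'],cv2.COLOR_RGB2HSV)
    m=((hsv[...,0]<20)&(hsv[...,1]>85)&(hsv[...,2]>120)&(np.abs(P[...,2]-.01)<.008)).astype(np.uint8)
    m=cv2.morphologyEx(m,cv2.MORPH_CLOSE,np.ones((5,5)))
    n,l,st,_=cv2.connectedComponentsWithStats(m)
    for i in range(1,n):
        if st[i,4]>150:
            q=P[(l==i)&np.isfinite(P[...,2])]; e=cv2.minAreaRect((q[:,:2]*1000).astype(np.float32)); print('disc',st[i,4],q.mean(0).round(4),np.round(e[0],1),np.round(e[1],1))
E
```

```text
scene table z -0.00031283456850911273
tin [0.416 0.273 0.023] 815 zt 0.0266 top [0.4197 0.2723 0.024 ] (0.4201, 0.2718, 0.0259) all [420.8 272.6] [49.7 50.2] 64.0
pot [0.417 0.083 0.049] 1111 zt 0.0521 top [0.4264 0.0763 0.0493] (0.4271, 0.0746, 0.0296) all [426.6  76.8] [55.6 57.4] 82.0
loupe [ 0.432 -0.099  0.03 ] 292 zt 0.0357 top [ 0.4361 -0.1092  0.0325] (0.4351, -0.1099, 0.015) all [ 434.6 -106.7] [30.  32.1] 64.9
pen [0.392 0.18  0.01 ] 709 zt 0.0482 top [0.4181 0.1007 0.0469] (0.4185, 0.1, 0.012) all [411.1 180.9] [147. 116.] 56.9
meter [ 0.395 -0.001  0.011] 388 zt 0.0131 top [ 0.3951 -0.002   0.0106] (0.3974, 0.0124, 0.0416) all [394.2   9.1] [69.7 59.6] 24.0
drv [ 0.414 -0.174  0.008] 878 zt 0.1035 top [ 0.4031 -0.2569  0.1073] (0.4019, -0.256, 0.0064) all [ 423.8 -178.7] [151.3 114.4] 46.5
disc 365 [ 0.6672 -0.1858  0.0095] [ 667.3 -184. ] [63.7 61.2]
disc 418 [ 0.6563 -0.1075  0.0094] [ 657.1 -107.8] [61.9 62.7]
disc 471 [ 0.6458 -0.0285  0.0096] [647.1 -29.4] [61.1 62.9]
disc 531 [0.6349 0.051  0.0096] [635.   51.2] [62.4 64.4]
side table z -0.0006496812642929339
tin [0
[... 401 characters left out ...]
0.067] 1592 zt 0.12 top [ 0.4015 -0.2726  0.1184] (0.4022, -0.2725, 0.0225) all [ 401.  -271.4] [58.3 58.9] 78.7
pen [0.4   0.185 0.007] 704 zt 0.0458 top [0.4225 0.1039 0.0455] (0.4225, 0.1039, 0.0084) all [415.6 187.7] [146.6 116.5] 56.7
meter [0.393 0.004 0.011] 277 zt 0.0132 top [3.942e-01 3.000e-04 1.110e-02] (0.3931, 0.0198, 0.041) all [394.   17.9] [57.  68.4] 5.8
drv [ 0.401 -0.172  0.008] 1221 zt 0.0999 top [ 0.3991 -0.255   0.1018] (0.4008, -0.2542, 0.0213) all [ 418.3 -182.6] [159.4 112.1] 45.7
disc 185 [ 0.8684 -0.2089  0.0104] [ 869.6 -214.2] [74.9 31.7]
disc 1926 [ 0.6505 -0.0522  0.0093] [652.9 -67.8] [ 64.6 309. ]
disc 182 [ 0.3922 -0.172   0.0087] [ 393.7 -172.8] [13.2 74.5]
```

```bash
cat > p.py <<'E'
import sys; from h import *
# usage: p.py x y z [yawdeg]  -> spin and tool-axis shift in cm (after the spin)
def pose():
    s=ctrl.state(); R=cv2.Rodrigues(np.array(s['orientation'],float))[0]; return s,R
def main(x,y,z,yaw=None):
    s,R=pose(); th=np.degrees(np.arctan2(R[1,0],R[0,0])); 
    if yaw is not None:
        sp=-(yaw-th); sp=(sp+180)%360-180; R=R@cv2.Rodrigues(np.array([0,0,np.radians(sp)]))[0]
    else: sp=0
    d=R.T@(np.array([x,y,z])-s['eef_pos'])*100
    print('t %.1f at'%s['clock'],s['eef_pos'].round(4),'yaw %.1f spin %.1f'%(th,sp),'dp cm',d.round(2),'tilt',R[2,2].round(4))
if __name__=='__main__': main(*map(float,sys.argv[1:]))
E
python3 - <<'E'
from h import *
P=[]; 
for n in('scene0','side0'):
    P.append(cloud(pickle.load(open(f'pics/{n}.pkl','rb'))).reshape(-1,3))
Q=np.vstack(P); Q=Q[np.isfinite(Q[:,2])]; Q=Q[(Q[:,0]>.33)&(Q[:,0]<.75)&(Q[:,1]>-.33)&(Q[:,1]<.33)&(Q[:,2]>.004)&(Q[:,2]<.14)]
g=np.zeros((660,420),np.uint8)
i=((.33-Q[:,1])*1000).astype(int); j=((Q[:,0]-.33)*1000).astype(int)
np.maximum.at(g,(i,j),(60+Q[:,2]*1400).clip(0,255).astype(np.uint8))
g=cv2.dilate(g,np.ones((3,3)))
for k in range(0,660,50): cv2.line(g,(0,k-20 if k>20 else 0),(6,k-20 if k>20 else 0),255,1)
cv2.imwrite('pics/top.png',cv2.rotate(g,cv2.ROTATE_90_COUNTERCLOCKWISE))
E
python3 -m inch '[{"fingers":-1,"dp":[0,0,0],"spin":-7.1},{"fingers":-1,"dp":[0,0,0],"spin":-7.1},{"fingers":-1,"dp":[0,0,0],"spin":-7.1},{"fingers":-1,"dp":[0,0,0],"spin":-7.1},{"fingers":-1,"dp":[0,0,0],"spin":-7.1}]' 40
python3 -m inch '[{"fingers":-1,"dp":[0,0,0],"spin":-7.1},{"fingers":-1,"dp":[0,0,0],"spin":-7.1},{"fingers":-1,"dp":[0,0,0],"spin":-7.1},{"fingers":-1,"dp":[0,0,0],"spin":-7.1},{"fingers":-1,"dp":[0,0,0],"spin":-7.1}]'
python3 -m inch '[{"fingers":-1,"dp":[0,0,0],"spin":-7.1},{"fingers":-1,"dp":[0,0,0],"spin":-7.0}]'
python3 p.py 0.45 -0.40 0.23 97.8
```

```text
clock: 0.52
eef_pos: [0.1319, -0.5849, 0.2308]
orientation: [-2.863, -1.291, -0.001]
wrist_force: [0.2, 0.1, -0.5]
grip_width: 0.0856
grip_force: 0.0
clock: 0.93
eef_pos: [0.1319, -0.5849, 0.2308]
orientation: [-2.333, -2.103, -0.001]
wrist_force: [-1.1, -0.0, 0.4]
grip_width: 0.0852
grip_force: 0.0
clock: 1.1
eef_pos: [0.1319, -0.5849, 0.2308]
orientation: [-2.057, -2.373, -0.001]
wrist_force: [-0.1, 0.3, -0.1]
grip_width: 0.0853
grip_force: 0.0
t 1.1 at [ 0.1319 -0.5849  0.2308] yaw 98.2 spin 0.4 dp cm [14.   34.02  0.1 ] tilt -1.0
```

View pics/top.png

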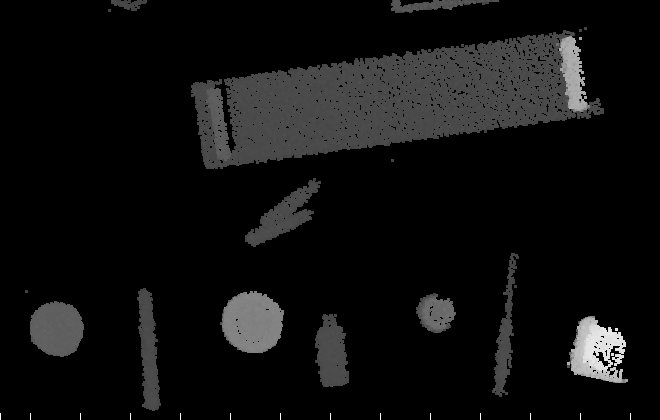

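The height map has +x up and -y to the right. The pen, meter and screwdriver all lie along x, so fingers closing along x clear them.

```bash

python3 -m inch '[{"fingers":-1,"dp":[1.4,3.4,0],"spin":0.4},{"fingers":-1,"dp":[1.4,3.4,0],"spin":0},{"fingers":-1,"dp":[1.4,3.4,0],"spin":0},{"fingers":-1,"dp":[1.4,3.4,0],"spin":0},{"fingers":-1,"dp":[1.4,3.4,0],"spin":0}]' >/dev/null
python3 -m inch '[{"fingers":-1,"dp":[1.4,3.4,0],"spin":0},{"fingers":-1,"dp":[1.4,3.4,0],"spin":0},{"fingers":-1,"dp":[1.4,3.4,0],"spin":0},{"fingers":-1,"dp":[1.4,3.4,0],"spin":0},{"fingers":-1,"dp":[1.4,3.4,0],"spin":0}]' |head -2
python3 -m inch '[{"fingers":-1,"dp":[3.7,0.35,0],"spin":0},{"fingers":-1,"dp":[3.7,0.35,0],"spin":0},{"fingers":-1,"dp":[3.7,0.35,0],"spin":0},{"fingers":-1,"dp":[3.7,0.35,0],"spin":0},{"fingers":-1,"dp":[3.7,0.35,0],"spin":0}]' |head -2
python3 -m inch '[{"fingers":-1,"dp":[3.7,0.35,0],"spin":0},{"fingers":-1,"dp":[3.7,0.35,0],"spin":0},{"fingers":-1,"dp":[3.7,0.35,0],"spin":0},{"fingers":-1,"dp":[3.7,0.35,0],"spin":0},{"fingers":-1,"dp":[3.7,0.35,0],"spin":0}]' |head -2
python3 -m inch '[{"fingers":-1,"dp":[3.7,0.35,0],"spin":0},{"fingers":-1,"dp":[3.7,0.35,0],"spin":0},{"fingers":-1,"dp":[3.7,0.35,0],"spin":0},{"fingers":-1,"dp":[3.7,0.35,0],"spin":0},{"fingers":-1,"dp":[3.7,0.35,0],"spin":0}]' |head -2
python3 -m inch '[{"fingers":-1,"dp":[3.7,0.35,0],"spin":0},{"fingers":-1,"dp":[3.7,0.35,0],"spin":0},{"fingers":-1,"dp":[3.7,0.35,0],"spin":0},{"fingers":-1,"dp":[0,0,0],"spin":0}]' |head -2
python3 - <<'E'
from m import *
f=grab('wrist','w_tin'); P=cloud(f); Q=P.reshape(-1,3); Q=Q[np.isfinite(Q[:,2])]
print(f['position'],f['rotation'][:,2])
q=Q[(np.hypot(Q[:,0]-.421,Q[:,1]-.273)<.06)&(Q[:,2]>.012)&(Q[:,2]<.04)]
if len(q)>10: print(len(q),np.percentile(q[:,2],[2,50,98]),circ(q),q.mean(0))
E
python3 p.py .421 .273 .1 97.8
```

```text
clock: 1.93
eef_pos: [0.4522, -0.4009, 0.2309]
clock: 2.35
eef_pos: [0.4439, -0.2147, 0.2309]
clock: 2.77
eef_pos: [0.4372, -0.0292, 0.2312]
clock: 3.18
eef_pos: [0.4307, 0.1565, 0.2312]
clock: 3.52
eef_pos: [0.4272, 0.272, 0.2313]
[0.41675444 0.34884716 0.37268291] [ 0.03946599 -0.29488886 -0.95471619]
1773 [0.0156005  0.02337348 0.02490229] (0.4211, 0.2729, 0.0258) [0.4210222  0.27392172 0.0231318 ]
t 3.6 at [0.4271 0.2691 0.231 ] yaw 97.7 spin -0.1 dp cm [ 0.46 -0.55 13.1 ] tilt -1.0
```

View pics/w_tin.png

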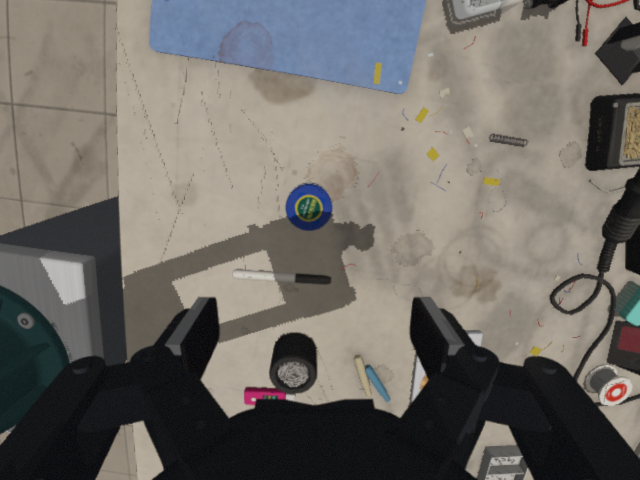

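Wrist picture: the tin is at (309,206) with the pen clear at (282,276). The measured tin centre, (0.421, 0.273), agrees with the other cameras. Next I descend and grip it.

```bash

python3 -m inch '[{"fingers":-1,"dp":[0.46,-0.55,2],"spin":0},{"fingers":-1,"dp":[0,0,3.5],"spin":0},{"fingers":-1,"dp":[0,0,3.5],"spin":0},{"fingers":-1,"dp":[0,0,3.5],"spin":0},{"fingers":-1,"dp":[0,0,3.5],"spin":0}]' 40 |head -2
python3 -m inch '[{"fingers":-1,"dp":[0,0,3.2],"spin":0},{"fingers":-1,"dp":[0,0,2],"spin":0},{"fingers":-1,"dp":[0,0,1.5],"spin":0},{"fingers":-1,"dp":[0,0,0],"spin":0},{"fingers":-1,"dp":[0,0,0],"spin":0}]' 
python3 p.py .421 .273 .004 97.8
```

```text
clock: 3.98
eef_pos: [0.4214, 0.2688, 0.0702]
clock: 4.4
eef_pos: [0.4209, 0.2688, 0.0038]
orientation: [-2.074, -2.359, 0.004]
wrist_force: [0.7, -0.4, 1.0]
grip_width: 0.0856
grip_force: 0.0
t 4.4 at [0.4209 0.2688 0.0038] yaw 97.4 spin -0.4 dp cm [ 0.42  0.07 -0.02] tilt -1.0
```

```bash

python3 -m inch '[{"fingers":-1,"dp":[0.42,0.07,0],"spin":-0.4},{"fingers":1,"dp":[0,0,0],"spin":0},{"fingers":1,"dp":[0,0,0],"spin":0},{"fingers":1,"dp":[0,0,0],"spin":0},{"fingers":1,"dp":[0,0,0],"spin":0}]' 40 
python3 -m inch '[{"fingers":1,"dp":[0,0,0],"spin":0},{"fingers":1,"dp":[0,0,0],"spin":0},{"fingers":1,"dp":[0,0,0],"spin":0},{"fingers":1,"dp":[0,0,0],"spin":0},{"fingers":1,"dp":[0,0,0],"spin":0}]'
python3 p.py .421 .273 .004 97.8
```

```text
clock: 4.82
eef_pos: [0.4223, 0.2747, 0.0057]
orientation: [2.064, 2.367, 0.003]
wrist_force: [-1.1, -0.6, 10.0]
grip_width: 0.0474
grip_force: 39.6
clock: 5.23
eef_pos: [0.4223, 0.2747, 0.0057]
orientation: [2.064, 2.367, 0.003]
wrist_force: [-1.7, -0.8, 9.2]
grip_width: 0.0472
grip_force: 39.6
t 5.2 at [0.4223 0.2747 0.0057] yaw 97.8 spin 0.0 dp cm [-0.15 -0.15  0.17] tilt -1.0
```

```bash

python3 -m inch '[{"fingers":1,"dp":[0,0,-1],"spin":0},{"fingers":1,"dp":[0,0,-2],"spin":0},{"fingers":1,"dp":[0,0,-2.5],"spin":0},{"fingers":1,"dp":[0,0,-1.5],"spin":0},{"fingers":1,"dp":[0,0,0],"spin":0}]' 
python3 p.py .6355 .0525 .08 97.8
```

```text
clock: 5.65
eef_pos: [0.4238, 0.2754, 0.0779]
orientation: [2.063, 2.366, 0.009]
wrist_force: [1.1, -0.4, 0.1]
grip_width: 0.0473
grip_force: 41.9
t 5.7 at [0.4238 0.2754 0.0779] yaw 97.8 spin 0.0 dp cm [-24.96  17.95  -0.15] tilt -1.0
```

```bash

python3 -m inch '[{"fingers":1,"dp":[-2.5,1.8,0],"spin":0},{"fingers":1,"dp":[-2.5,1.8,0],"spin":0},{"fingers":1,"dp":[-2.5,1.8,0],"spin":0},{"fingers":1,"dp":[-2.5,1.8,0],"spin":0},{"fingers":1,"dp":[-2.5,1.8,0],"spin":0}]' |head -2
python3 -m inch '[{"fingers":1,"dp":[-2.5,1.8,0],"spin":0},{"fingers":1,"dp":[-2.5,1.8,0],"spin":0},{"fingers":1,"dp":[-2.5,1.8,0],"spin":0},{"fingers":1,"dp":[-2.5,1.8,0],"spin":0},{"fingers":1,"dp":[-2.5,1.8,0],"spin":0}]' |head -2
python3 -m inch '[{"fingers":1,"dp":[0,0,0],"spin":0},{"fingers":1,"dp":[0,0,0],"spin":0}]' |head -2
python3 - <<'E'
from m import *
f=grab('wrist','w_tin2'); f2=grab('scene','s_tin2')
E
python3 p.py .6355 .0525 .015 97.8
```

```text
clock: 6.07
eef_pos: [0.5281, 0.1615, 0.0741]
clock: 6.48
eef_pos: [0.6342, 0.0498, 0.0738]
clock: 6.65
eef_pos: [0.6347, 0.0497, 0.0738]
t 6.8 at [0.6325 0.0515 0.0736] yaw 97.8 spin -0.0 dp cm [0.06 0.33 5.86] tilt -1.0
```

View pics/w_tin2.png

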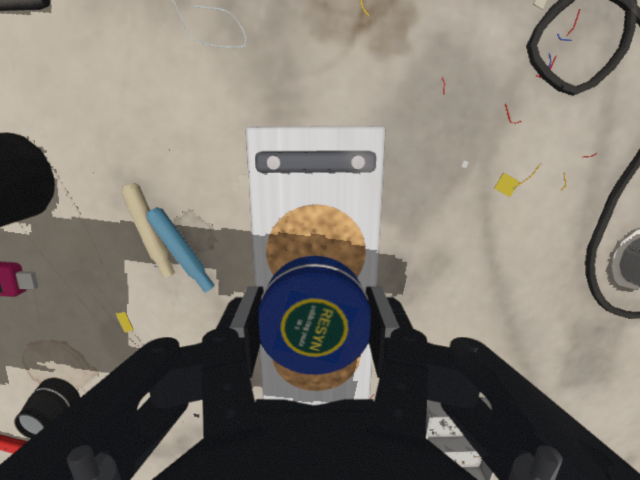

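Wrist picture: the tin is held at (315,315), with disc A beneath it and the low stop at (316,161). I'll measure the tin against the stop within this same frame.

```bash
python3 - <<'E'
from m import *
for k in range(3): 
    ctrl.grab_frame('scene'); s=ctrl.state(); print(s['clock'],s['eef_pos'].round(4),s['joint_vel'].round(4).tolist())
u=np.array([.1355,-.9908]); w=np.array([.9908,.1355])   # along row to tall end; across
C=np.array([.6349,.0509])
for n in('w_tin2','s_tin2'):
    f=pickle.load(open(f'pics/{n}.pkl','rb')); P=cloud(f); hsv=cv2.cvtColor(f['color'],cv2.COLOR_RGB2HSV)
    ok=np.isfinite(P[...,2]); d=P[...,:2]-C; a=d@u; b=d@w
    st=ok&(abs(a+.06)<.025)&(abs(b)<.05)&(P[...,2]>.019)&(P[...,2]<.03)
    bd=ok&(a>-.1)&(a<.0)&(abs(b)<.06)&(P[...,2]>.004)&(P[...,2]<.016)
    tin=ok&(hsv[...,0]>95)&(hsv[...,0]<130)&(hsv[...,1]>120)&(np.hypot(a,b)<.06)&(P[...,2]>.06)
    q=P[tin]; zt=np.percentile(q[:,2],95); q=q[q[:,2]>zt-.008]
    x,y,r=circ(q); print(n,'tin top',x,y,r,zt,'in row frame',(np.array([x,y])-C)@u,(np.array([x,y])-C)@w)
    for nm,m in(('stop',st),('board',bd)): print(nm,m.sum(),'a',np.percentile(a[m],[1,50,99]).round(4),'b',np.percentile(b[m],[1,50,99]).round(4),np.median(P[m][:,2]))
E
```

```text
6.8 [0.6323 0.0519 0.0737] [0.0081, -0.0083, 0.0016, -0.0004, -0.0041, -0.0002]
6.85 [0.6324 0.0521 0.0739] [0.0037, -0.0053, -0.0049, -0.0027, -0.0003, -0.0028]
6.9 [0.6326 0.0521 0.0741] [0.0011, -0.0039, -0.0065, -0.0018, -0.0027, -0.0009]
w_tin2 tin top 0.6215 0.0477 0.0378 0.09220305654646681 in row frame 0.001354860000000006 -0.013710319999999969
stop 2569 a [-0.0669 -0.0613 -0.055 ] b [-0.0335  0.      0.0336] 0.02220459049426568
board 14317 a [-0.0802 -0.0374 -0.0008] b [-0.0407  0.      0.0409] 0.008614165741000407Traceback (most recent call last):
  File "<stdin>", line 12, in <module>
    return _quantile_unchecked(
        a, q, axis, out, overwrite_input, method, keepdims, weights)
    return _ureduce(a,
                    func=_quantile_ureduce_func,
    ...<5 lines>...
                    overwrite_input=overwrite_input,
                    method=method)
    r = func(a, **kwargs)
    result = _quantile(arr,
                       quantiles=q,
    ...<2 lines>...
                       out=out,
                       weights=wgt)
    slices_having_nans = np.isnan(arr[-1, ...])
                                  ~~~^^^^^^^^^
IndexError: index -1 is out of bounds for axis 0 with size 0
```

```bash
python3 - <<'E'
from m import *
u=np.array([.1355,-.9908]); w=np.array([.9908,.1355]);C=np.array([.6349,.0509])
f=pickle.load(open('pics/w_tin2.pkl','rb')); P=cloud(f); hsv=cv2.cvtColor(f['color'],cv2.COLOR_RGB2HSV)
m=((hsv[...,0]>100)&(hsv[...,0]<130)&(hsv[...,1]>150)&(np.abs(P[...,2]-.09)<.006)).astype(np.uint8)
m=cv2.morphologyEx(m,cv2.MORPH_OPEN,np.ones((5,5)))
n,l,s,_=cv2.connectedComponentsWithStats(m); i=1+s[1:,4].argmax(); q=P[l==i]
print(len(q),np.percentile(q[:,2],[2,50,98])); x,y,r=circ(q); d=np.array([x,y])-C; print(x,y,r,d@u,d@w)
g=q[q[:,2]>np.percentile(q[:,2],40)];x,y,r=circ(g); d=np.array([x,y])-C; print(x,y,r,d@u,d@w)
E
python3 p.py .6355 .0525 .015 97.8
```

```text
6143 [0.08619985 0.09124566 0.09245416]
0.6345 0.0489 0.0253 0.0019273999999999927 -0.0006673200000000667
0.6347 0.049 0.025 0.001855420000000002 -0.00045560999999997806
t 6.9 at [0.6326 0.0521 0.0741] yaw 97.9 spin 0.1 dp cm [-0.    0.3   5.91] tilt -1.0
```

```bash

python3 -m inch '[{"fingers":1,"dp":[0,0.21,2],"spin":0},{"fingers":1,"dp":[0,0,2],"spin":0},{"fingers":1,"dp":[0,0,1],"spin":0},{"fingers":1,"dp":[0,0,0],"spin":0},{"fingers":1,"dp":[0,0,0],"spin":0}]' 
python3 -m inch '[{"fingers":1,"dp":[0,0,0],"spin":0},{"fingers":1,"dp":[0,0,0],"spin":0},{"fingers":1,"dp":[0,0,0],"spin":0}]'
python3 p.py .6347 .0524 .0158 97.8
```

```text
clock: 7.32
eef_pos: [0.6351, 0.0519, 0.0239]
orientation: [-2.063, -2.367, 0.002]
wrist_force: [-0.1, 0.6, -1.2]
grip_width: 0.0477
grip_force: 41.8
clock: 7.57
eef_pos: [0.6369, 0.0514, 0.0254]
orientation: [2.064, 2.367, 0.002]
wrist_force: [-0.5, -0.5, -1.2]
grip_width: 0.0472
grip_force: 41.8
t 7.6 at [0.6369 0.0514 0.0254] yaw 97.8 spin 0.0 dp cm [ 0.13 -0.2   0.96] tilt -1.0
```

```bash

python3 -m inch '[{"fingers":1,"dp":[0.05,-0.1,0.4],"spin":0},{"fingers":1,"dp":[0,0,0.3],"spin":0},{"fingers":1,"dp":[0,0,0.2],"spin":0},{"fingers":1,"dp":[0,0,0],"spin":0},{"fingers":1,"dp":[0,0,0],"spin":0}]' 
python3 p.py .6347 .0524 .0158 97.8
```

```text
clock: 7.98
eef_pos: [0.6348, 0.0517, 0.0158]
orientation: [-2.065, -2.367, 0.0]
wrist_force: [-1.7, -0.4, 5.0]
grip_width: 0.047
grip_force: 42.5
t 8.0 at [0.6348 0.0517 0.0158] yaw 97.8 spin 0.0 dp cm [ 0.07  0.   -0.  ] tilt -1.0
```

Contact is 5 N upward, so the tin is on the disc. I'll release and rise.

```bash

python3 -m inch '[{"fingers":-0.3,"dp":[0,0,0],"spin":0},{"fingers":-0.3,"dp":[0,0,0],"spin":0},{"fingers":-0.6,"dp":[0,0,0],"spin":0},{"fingers":-1,"dp":[0,0,0],"spin":0},{"fingers":-1,"dp":[0,0,0],"spin":0}]' 
python3 -m inch '[{"fingers":-1,"dp":[0,0,-1],"spin":0},{"fingers":-1,"dp":[0,0,-3],"spin":0},{"fingers":-1,"dp":[0,0,-3.5],"spin":0},{"fingers":-1,"dp":[0,0,-3.5],"spin":0},{"fingers":-1,"dp":[0,0,-3],"spin":0}]' | head -2
python3 -m inch '[{"fingers":-1,"dp":[0,0,0],"spin":0},{"fingers":-1,"dp":[0,0,0],"spin":0}]' | head -2
cat > chk.py <<'E'
from m import *
# chk.py: objects on the board in row frame (a along row from disc A, b across), from scene+side
u=np.array([.1355,-.9908]); w=np.array([.9908,.1355]);C=np.array([.6349,.0509])
def chk(n,save=None):
    P=cloud(grab(n,save)); d=P[...,:2]-C; a=d@u; b=d@w
    for k,h,r in((0,.035,.026),(1,.046,.017),(2,.062,.029),(3,.134,.03)):
        m=(np.hypot(a-.08*k,b)<.045)&(abs(P[...,2]-h)<.008)
        if m.sum()>15:
            (x,y),rr=cv2.minEnclosingCircle(np.stack([a[m],b[m]],-1).astype(np.float32)); print(n,'disc',k,m.sum(),'a %.4f b %.4f r %.4f'%(x-.08*k,y,rr),'z',np.percentile(P[m][:,2],[5,50,95]).round(4))
if __name__=='__main__':
    for n in ('wrist','scene','side'): chk(n)
E
python3 chk.py
python3 p.py .437 -.107 .13 97.8
```

```text
clock: 8.4
eef_pos: [0.6349, 0.0517, 0.0151]
orientation: [-2.065, -2.367, 0.0]
wrist_force: [0.0, -0.4, 0.2]
grip_width: 0.0851
grip_force: 0.0
clock: 8.82
eef_pos: [0.6353, 0.0517, 0.1583]
clock: 8.98
eef_pos: [0.6368, 0.0517, 0.1585]
wrist disc 0 2784 a 0.0013 b -0.0000 r 0.0257 z [0.0321 0.0334 0.0345]
scene disc 0 392 a 0.0015 b -0.0018 r 0.0260 z [0.0296 0.0338 0.0361]
side disc 0 420 a 0.0014 b -0.0016 r 0.0288 z [0.0289 0.0336 0.0357]
t 9.1 at [0.6338 0.0517 0.1542] yaw 97.8 spin 0.0 dp cm [-13.06 -21.65   2.47] tilt -1.0
```

```bash

python3 -m inch '[{"fingers":-1,"dp":[-1.63,-2.7,0],"spin":0},{"fingers":-1,"dp":[-1.63,-2.7,0],"spin":0},{"fingers":-1,"dp":[-1.63,-2.7,0],"spin":0},{"fingers":-1,"dp":[-1.63,-2.7,0],"spin":0},{"fingers":-1,"dp":[-1.63,-2.7,0],"spin":0}]' | head -2
python3 -m inch '[{"fingers":-1,"dp":[-1.63,-2.7,0],"spin":0},{"fingers":-1,"dp":[-1.63,-2.7,0],"spin":0},{"fingers":-1,"dp":[-1.63,-2.7,0],"spin":0},{"fingers":-1,"dp":[0,0,0],"spin":0},{"fingers":-1,"dp":[0,0,0],"spin":0}]' | head -2
python3 - <<'E'
from m import *
f=grab('wrist','w_lp'); P=cloud(f); Q=P.reshape(-1,3); Q=Q[np.isfinite(Q[:,2])]
q=Q[(np.hypot(Q[:,0]-.437,Q[:,1]+.107)<.045)&(Q[:,2]>.008)&(Q[:,2]<.045)]
print(len(q),np.percentile(q[:,2],[2,50,98]))
for lo in(.008,.02,.028):
    g=q[q[:,2]>lo]; r=cv2.minAreaRect((g[:,:2]*1000).astype(np.float32)); print(lo,len(g),circ(g),r)
E
python3 p.py .437 -.107 .006 97.8
```

```text
clock: 9.55
eef_pos: [0.5097, -0.0477, 0.1536]
clock: 9.97
eef_pos: [0.4366, -0.107, 0.1542]
1286 [0.0098966  0.03013243 0.03505067]
0.008 1286 (0.4368, -0.1074, 0.0172) ((436.3081970214844, -106.30278778076172), (33.485591888427734, 30.044286727905273), 33.300323486328125)
0.02 1048 (0.437, -0.1082, 0.0158) ((436.2676086425781, -107.41683197021484), (31.098480224609375, 28.22658348083496), 33.30032730102539)
0.028 841 (0.437, -0.1082, 0.0138) ((437.30889892578125, -108.37069702148438), (25.8453311920166, 26.344636917114258), 8.33773136138916)
t 10.0 at [ 0.4381 -0.1068  0.1545] yaw 97.7 spin -0.1 dp cm [-0.03 -0.09 14.85] tilt -1.0
```

```bash

python3 -m inch '[{"fingers":-1,"dp":[-0.1,-0.05,3.4],"spin":0},{"fingers":-1,"dp":[0,0,3.5],"spin":0},{"fingers":-1,"dp":[0,0,3.5],"spin":0},{"fingers":-1,"dp":[0,0,2.7],"spin":0},{"fingers":-1,"dp":[0,0,1.5],"spin":0}]' 30 |head -2
python3 -m inch '[{"fingers":-1,"dp":[0,0,0],"spin":0},{"fingers":1,"dp":[0,0,0],"spin":0},{"fingers":1,"dp":[0,0,0],"spin":0},{"fingers":1,"dp":[0,0,0],"spin":0},{"fingers":1,"dp":[0,0,0],"spin":0}]'
python3 -m inch '[{"fingers":1,"dp":[0,0,0],"spin":0},{"fingers":1,"dp":[0,0,0],"spin":0},{"fingers":1,"dp":[0,0,0],"spin":0},{"fingers":1,"dp":[0,0,0],"spin":0}]'
```

```text
clock: 10.43
eef_pos: [0.4378, -0.1064, 0.0061]
clock: 10.85
eef_pos: [0.4395, -0.1081, 0.0104]
orientation: [2.063, 2.366, 0.001]
wrist_force: [-0.3, 0.3, -0.0]
grip_width: 0.0387
grip_force: 0.0
clock: 11.18
eef_pos: [0.4394, -0.1081, 0.0106]
orientation: [2.064, 2.365, 0.002]
wrist_force: [0.1, 1.6, 6.7]
grip_width: 0.0312
grip_force: 29.3
```

```bash

python3 -m inch '[{"fingers":1,"dp":[0,0,-1],"spin":0},{"fingers":1,"dp":[0,0,-2.5],"spin":0},{"fingers":1,"dp":[0,0,-2.5],"spin":0},{"fingers":1,"dp":[0,0,-2],"spin":0},{"fingers":1,"dp":[0,0,0],"spin":0}]' 
python3 p.py .6457 -.0284 .09 97.8
```

```text
clock: 11.6
eef_pos: [0.441, -0.109, 0.0933]
orientation: [2.06, 2.362, 0.004]
wrist_force: [1.4, -0.9, -0.2]
grip_width: 0.0311
grip_force: 29.7
t 11.6 at [ 0.441  -0.109   0.0933] yaw 97.8 spin 0.0 dp cm [ 5.2  21.37  0.45] tilt -1.0
```

```bash

python3 -m inch '[{"fingers":1,"dp":[0.65,2.67,0],"spin":0},{"fingers":1,"dp":[0.65,2.67,0],"spin":0},{"fingers":1,"dp":[0.65,2.67,0],"spin":0},{"fingers":1,"dp":[0.65,2.67,0],"spin":0},{"fingers":1,"dp":[0.65,2.67,0],"spin":0}]' | head -2
python3 -m inch '[{"fingers":1,"dp":[0.65,2.67,0],"spin":0},{"fingers":1,"dp":[0.65,2.67,0],"spin":0},{"fingers":1,"dp":[0.65,2.67,0],"spin":0},{"fingers":1,"dp":[0,0,0],"spin":0},{"fingers":1,"dp":[0,0,0],"spin":0}]' | head -2
python3 -m inch '[{"fingers":1,"dp":[0,0,0],"spin":0},{"fingers":1,"dp":[0,0,0],"spin":0},{"fingers":1,"dp":[0,0,0],"spin":0}]' | head -2
python3 - <<'E'
from m import *
f=grab('wrist','w_lp2'); P=cloud(f); s=ctrl.state(); t=s['eef_pos']; print(t.round(4))
m=np.hypot(P[...,0]-t[0],P[...,1]-t[1])<.0175; m&=(P[...,2]>t[2]+.015)&(P[...,2]<t[2]+.045)
q=P[m]; print(len(q),np.percentile(q[:,2],[5,50,95])); print(circ(q[q[:,2]>np.percentile(q[:,2],95)-.008]))
E
python3 p.py .6457 -.0284 .0206 97.8
```

```text
clock: 12.02
eef_pos: [0.5671, -0.0569, 0.0891]
clock: 12.43
eef_pos: [0.6438, -0.0268, 0.0888]
clock: 12.68
eef_pos: [0.6415, -0.0277, 0.0891]
[ 0.6418 -0.0277  0.0893]
4260 [0.10577194 0.1092296  0.12556194]
(0.6418, -0.0277, 0.0176)
t 12.7 at [ 0.6418 -0.0277  0.0893] yaw 97.8 spin -0.0 dp cm [-0.12  0.39  6.87] tilt -1.0
```

View pics/w_lp2.png

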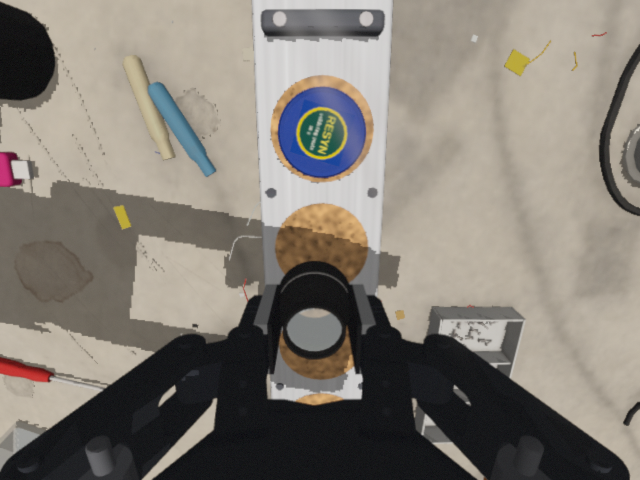

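Wrist picture: the tin sits centred on its disc at (322,130). The loupe is held upright at (314,320) over disc B.

```bash

python3 -m inch '[{"fingers":1,"dp":[-0.1,0.3,2],"spin":0},{"fingers":1,"dp":[0,0,2],"spin":0},{"fingers":1,"dp":[0,0,1.5],"spin":0},{"fingers":1,"dp":[0,0,0.3],"spin":0},{"fingers":1,"dp":[0,0,0],"spin":0}]' |head -2
python3 -m inch '[{"fingers":1,"dp":[0,0,0],"spin":0},{"fingers":1,"dp":[0,0,0],"spin":0},{"fingers":1,"dp":[0,0,0],"spin":0}]' |grep -v ori
python3 p.py .6457 -.0284 .0206 97.8
```

```text
clock: 13.15
eef_pos: [0.6445, -0.0281, 0.0303]
clock: 13.4
eef_pos: [0.6469, -0.0281, 0.0326]
wrist_force: [-0.5, -0.1, -0.2]
grip_width: 0.0317
grip_force: 29.7
t 13.4 at [ 0.6469 -0.0281  0.0326] yaw 97.8 spin 0.0 dp cm [-0.01 -0.13  1.2 ] tilt -1.0
```

```bash

python3 -m inch '[{"fingers":1,"dp":[0,-0.1,0.5],"spin":0},{"fingers":1,"dp":[0,0,0.4],"spin":0},{"fingers":1,"dp":[0,0,0.2],"spin":0},{"fingers":1,"dp":[0,0,0],"spin":0},{"fingers":1,"dp":[0,0,0],"spin":0}]' |grep -v ori
python3 p.py .6457 -.0284 .0206 97.8
```

```text
clock: 13.82
eef_pos: [0.6448, -0.028, 0.0207]
wrist_force: [-1.8, 0.3, 6.1]
grip_width: 0.0309
grip_force: 30.6
t 13.8 at [ 0.6448 -0.028   0.0207] yaw 97.8 spin 0.0 dp cm [-0.06  0.08  0.01] tilt -1.0
```

```bash

python3 -m inch '[{"fingers":0,"dp":[0,0,0],"spin":0},{"fingers":0,"dp":[0,0,0],"spin":0},{"fingers":-0.6,"dp":[0,0,0],"spin":0},{"fingers":-1,"dp":[0,0,0],"spin":0},{"fingers":-1,"dp":[0,0,0],"spin":0}]' |grep -v ori
python3 -m inch '[{"fingers":-1,"dp":[0,0,-1],"spin":0},{"fingers":-1,"dp":[0,0,-3],"spin":0},{"fingers":-1,"dp":[0,0,-3.5],"spin":0},{"fingers":-1,"dp":[0,0,-3.5],"spin":0},{"fingers":-1,"dp":[0,0,-3],"spin":0}]' | head -2
python3 -m inch '[{"fingers":-1,"dp":[0,0,0],"spin":0},{"fingers":-1,"dp":[0,0,0],"spin":0}]' | head -2
python3 chk.py
python3 p.py .4285 .0765 .16 97.8
```

```text
clock: 14.23
eef_pos: [0.6449, -0.028, 0.0201]
wrist_force: [-0.1, 0.6, 0.6]
grip_width: 0.0769
grip_force: 0.0
clock: 14.65
eef_pos: [0.6454, -0.0281, 0.1633]
clock: 14.82
eef_pos: [0.6468, -0.0283, 0.1636]
wrist disc 0 3368 a 0.0010 b -0.0002 r 0.0255 z [0.0321 0.0333 0.0346]
wrist disc 1 851 a -0.0006 b -0.0009 r 0.0138 z [0.0392 0.0407 0.0448]
scene disc 0 395 a 0.0012 b -0.0023 r 0.0260 z [0.0294 0.0338 0.0358]
scene disc 1 117 a 0.0010 b -0.0030 r 0.0150 z [0.0387 0.0414 0.0461]
side disc 0 424 a 0.0005 b -0.0001 r 0.0277 z [0.0286 0.0336 0.0357]
side disc 1 127 a -0.0012 b -0.0014 r 0.0167 z [0.0386 0.0416 0.0455]
t 15.0 at [ 0.6438 -0.0279  0.1592] yaw 97.8 spin 0.0 dp cm [ 13.27 -19.92  -0.02] tilt -1.0
```

Both placements are within about 2 mm. The pot is next.

```bash

python3 -m inch '[{"fingers":-1,"dp":[1.66,-2.5,0],"spin":0},{"fingers":-1,"dp":[1.66,-2.5,0],"spin":0},{"fingers":-1,"dp":[1.66,-2.5,0],"spin":0},{"fingers":-1,"dp":[1.66,-2.5,0],"spin":0},{"fingers":-1,"dp":[1.66,-2.5,0],"spin":0}]' | head -2
python3 -m inch '[{"fingers":-1,"dp":[1.66,-2.5,0],"spin":0},{"fingers":-1,"dp":[1.66,-2.5,0],"spin":0},{"fingers":-1,"dp":[1.66,-2.5,0],"spin":0},{"fingers":-1,"dp":[0,0,0],"spin":0},{"fingers":-1,"dp":[0,0,0],"spin":0}]' | head -2
python3 - <<'E'
from m import *
f=grab('wrist','w_pot'); P=cloud(f); Q=P.reshape(-1,3); Q=Q[np.isfinite(Q[:,2])]
q=Q[(np.hypot(Q[:,0]-.4285,Q[:,1]-.0775)<.045)&(Q[:,2]>.02)&(Q[:,2]<.065)]
print(len(q),np.percentile(q[:,2],[2,50,98]))
for lo in(.02,.03,.044):
    g=q[q[:,2]>lo]; print(lo,len(g),circ(g))
E
python3 p.py .4285 .0765 .019 97.8
```

```text
clock: 15.38
eef_pos: [0.5072, 0.0377, 0.1586]
clock: 15.8
eef_pos: [0.426, 0.0768, 0.1592]
4192 [0.0272469  0.04852104 0.05094243]
0.02 4192 (0.428, 0.0762, 0.0291)
0.03 4078 (0.4282, 0.0762, 0.0291)
0.044 3645 (0.4282, 0.0762, 0.0291)
t 15.8 at [0.4282 0.0764 0.1596] yaw 97.9 spin 0.1 dp cm [-0.    0.06 14.06] tilt -1.0
```

```bash

python3 -m inch '[{"fingers":-1,"dp":[0,0,3.4],"spin":0},{"fingers":-1,"dp":[0,0,3.5],"spin":0},{"fingers":-1,"dp":[0,0,3.5],"spin":0},{"fingers":-1,"dp":[0,0,2.5],"spin":0},{"fingers":-1,"dp":[0,0,1.5],"spin":0}]' 50 |head -2
python3 -m inch '[{"fingers":-1,"dp":[0,0,0],"spin":0},{"fingers":1,"dp":[0,0,0],"spin":0},{"fingers":1,"dp":[0,0,0],"spin":0},{"fingers":1,"dp":[0,0,0],"spin":0},{"fingers":1,"dp":[0,0,0],"spin":0}]'|grep -v ori
python3 -m inch '[{"fingers":1,"dp":[0,0,0],"spin":0},{"fingers":1,"dp":[0,0,0],"spin":0}]'|grep -v ori
python3 -m inch '[{"fingers":1,"dp":[0,0,-1],"spin":0},{"fingers":1,"dp":[0,0,-2.5],"spin":0},{"fingers":1,"dp":[0,0,-2.5],"spin":0},{"fingers":1,"dp":[0,0,-2],"spin":0},{"fingers":1,"dp":[0,0,0],"spin":0}]' |grep -v ori
python3 p.py .6566 -.1076 .1 97.8
```

```text
clock: 16.27
eef_pos: [0.4287, 0.0758, 0.0132]
clock: 16.68
eef_pos: [0.4302, 0.0763, 0.0176]
wrist_force: [-0.0, -0.3, -0.5]
grip_width: 0.0561
grip_force: 53.0
clock: 16.85
eef_pos: [0.4301, 0.0763, 0.0174]
wrist_force: [0.1, 0.2, 7.9]
grip_width: 0.0564
grip_force: 53.9
clock: 17.27
eef_pos: [0.4315, 0.0765, 0.0998]
wrist_force: [0.4, -0.1, -0.2]
grip_width: 0.0566
grip_force: 53.7
t 17.3 at [0.4315 0.0765 0.0998] yaw 97.8 spin 0.0 dp cm [-21.29  19.81   0.14] tilt -1.0
```

```bash

python3 -m inch '[{"fingers":1,"dp":[-2.36,2.2,0],"spin":0},{"fingers":1,"dp":[-2.36,2.2,0],"spin":0},{"fingers":1,"dp":[-2.36,2.2,0],"spin":0},{"fingers":1,"dp":[-2.36,2.2,0],"spin":0},{"fingers":1,"dp":[-2.36,2.2,0],"spin":0}]' | head -2
python3 -m inch '[{"fingers":1,"dp":[-2.36,2.2,0],"spin":0},{"fingers":1,"dp":[-2.36,2.2,0],"spin":0},{"fingers":1,"dp":[-2.36,2.2,0],"spin":0},{"fingers":1,"dp":[-2.36,2.2,0],"spin":0},{"fingers":1,"dp":[0,0,0],"spin":0}]' | head -2
python3 -m inch '[{"fingers":1,"dp":[0,0,0],"spin":0},{"fingers":1,"dp":[0,0,0],"spin":0},{"fingers":1,"dp":[0,0,0],"spin":0},{"fingers":1,"dp":[0,0,0],"spin":0}]' | head -2
python3 - <<'E'
from m import *
f=grab('wrist','w_pot2'); s=ctrl.state(); P=cloud(f); t=s['eef_pos']
m=(np.hypot(P[...,0]-t[0],P[...,1]-t[1])<.032)&(P[...,2]>t[2]+.024)&(P[...,2]<t[2]+.042); q=P[m]
print(t.round(4),len(q),np.percentile(q[:,2],[5,50,95]),circ(q))
E
python3 p.py .6566 -.1076 .0274 97.8
```

```text
clock: 17.68
eef_pos: [0.5544, -0.0266, 0.0957]
clock: 18.1
eef_pos: [0.6595, -0.1118, 0.0961]
clock: 18.43
eef_pos: [0.6525, -0.1062, 0.0959]
[ 0.6528 -0.1063  0.0961] 16080 [0.12311351 0.12725598 0.1313531 ] (0.6525, -0.1039, 0.0315)
t 18.5 at [ 0.6528 -0.1063  0.0961] yaw 97.9 spin 0.1 dp cm [-0.19  0.37  6.87] tilt -1.0
```

View pics/w_pot2.png

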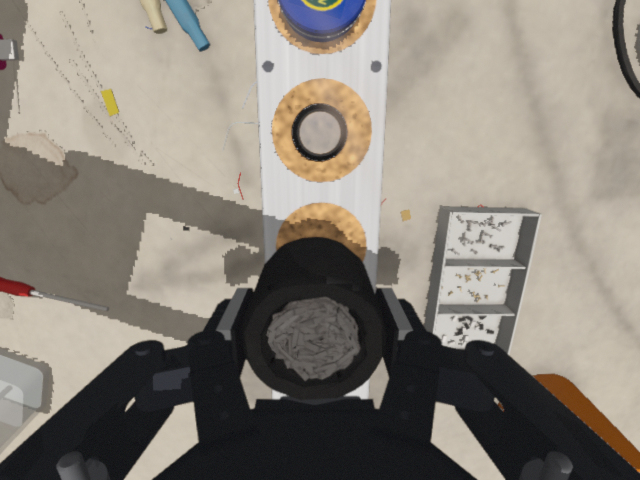

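Wrist picture: the pot is held upright at (315,335), and the loupe sits centred on its disc at (320,130). I'll lower the pot.

```bash

python3 -m inch '[{"fingers":1,"dp":[-0.15,0.2,2],"spin":0},{"fingers":1,"dp":[0,0,2],"spin":0},{"fingers":1,"dp":[0,0,1.5],"spin":0},{"fingers":1,"dp":[0,0,0.3],"spin":0},{"fingers":1,"dp":[0,0,0],"spin":0}]' |head -2
python3 -m inch '[{"fingers":1,"dp":[0,0,0],"spin":0},{"fingers":1,"dp":[0,0,0],"spin":0},{"fingers":1,"dp":[0,0,0],"spin":0}]' |grep -v ori
python3 p.py .6566 -.1076 .0274 97.8
```

```text
clock: 18.9
eef_pos: [0.6546, -0.1076, 0.0373]
clock: 19.15
eef_pos: [0.657, -0.1086, 0.0397]
wrist_force: [-0.2, 0.1, -2.3]
grip_width: 0.0565
grip_force: 53.7
t 19.1 at [ 0.657  -0.1086  0.0397] yaw 97.8 spin 0.0 dp cm [ 0.1  -0.03  1.23] tilt -1.0
```

```bash

python3 -m inch '[{"fingers":1,"dp":[0.1,0,0.5],"spin":0},{"fingers":1,"dp":[0,0,0.4],"spin":0},{"fingers":1,"dp":[0,0,0.2],"spin":0},{"fingers":1,"dp":[0,0,0],"spin":0},{"fingers":1,"dp":[0,0,0],"spin":0}]' |grep -v ori
python3 p.py .6566 -.1076 .0274 97.8
```

```text
clock: 19.57
eef_pos: [0.6558, -0.1073, 0.0275]
wrist_force: [-2.0, 0.2, 4.0]
grip_width: 0.056
grip_force: 54.1
t 19.6 at [ 0.6558 -0.1073  0.0275] yaw 97.8 spin 0.0 dp cm [-0.04  0.08  0.01] tilt -1.0
```

```bash

python3 -m inch '[{"fingers":-0.4,"dp":[0,0,0],"spin":0},{"fingers":-0.6,"dp":[0,0,0],"spin":0},{"fingers":-1,"dp":[0,0,0],"spin":0},{"fingers":-1,"dp":[0,0,0],"spin":0},{"fingers":-1,"dp":[0,0,0],"spin":0}]' |grep -v ori
python3 -m inch '[{"fingers":-1,"dp":[0,0,-1.5],"spin":0},{"fingers":-1,"dp":[0,0,-4],"spin":0},{"fingers":-1,"dp":[0,0,-4],"spin":0},{"fingers":-1,"dp":[0,0,-4],"spin":0},{"fingers":-1,"dp":[0,0,-4],"spin":0}]' | head -2
python3 -m inch '[{"fingers":-1,"dp":[0,0,-2],"spin":0},{"fingers":-1,"dp":[0,0,0],"spin":0},{"fingers":-1,"dp":[0,0,0],"spin":0}]' | head -2
python3 chk.py
python3 - <<'E'
from m import *
f=pickle.load(open('pics/side0.pkl','rb'))
for nm,f in(('side0',f),('scene',grab('scene','s3'))):
    P=cloud(f).reshape(-1,3)
    q=P[(np.hypot(P[:,0]-.402,P[:,1]+.272)<.05)&(P[:,2]>.006)&(P[:,2]<.14)]
    for lo,hi in((.006,.1),(.05,.1),(.113,.14)):
        g=q[(q[:,2]>lo)&(q[:,2]<hi)]
        if len(g)>20: print(nm,lo,len(g),circ(g),cv2.minAreaRect((g[:,:2]*1000).astype(np.float32)))
E
python3 p.py .402 -.272 .22 97.8
```

```text
clock: 19.98
eef_pos: [0.6559, -0.1074, 0.0272]
wrist_force: [-0.7, -0.0, 0.1]
grip_width: 0.0856
grip_force: 0.0
clock: 20.4
eef_pos: [0.6555, -0.1073, 0.2039]
clock: 20.65
eef_pos: [0.6568, -0.1077, 0.224]
wrist disc 0 2715 a 0.0010 b -0.0008 r 0.0257 z [0.0318 0.0332 0.0346]
wrist disc 1 664 a -0.0002 b -0.0010 r 0.0136 z [0.039  0.0406 0.045 ]
wrist disc 2 2575 a -0.0008 b -0.0007 r 0.0291 z [0.0554 0.0588 0.0607]
scene disc 0 394 a 0.0009 b -0.0014 r 0.0266 z [0.0294 0.0339 0.036 ]
scene disc 1 116 a 0.0003 b -0.0020 r 0.0149 z [0.039  0.0417 0.0459]
scene disc 2 385 a -0.0014 b -0.0027 r 0.0295 z [0.0556 0.059  0.0615]
side disc 0 417 a -0.0005 b 0.0015 r 0.0274 z [0.0289 0.0336 0.0359]
side disc 1 125 a -0.0015 b 0.0007 r 0.0161 z [0.0385 0.0416 0.0455]
side disc 2 375 a -0.0027 b -0.0007 r 0.0306 z [0.055  0.0588 0.0616]
side0 0.006 1289 (0.3975, -0.2725, 0.0375) ((391.3091125488281, -259.629638671875), (73.83201599121094, 45.90150833129883), 27.65931510925293)
side0 0.05 736 (0.3984, -0.2738, 0.0373) ((391.7642822265625, -260.49810791015625), (73.83201599121094, 43.94044876098633), 27.65931510925293)
side0 0.113 174 (0.4022, -0.2725, 0.0225) ((400.77056884765625, -275.1670227050781), (37.88145065307617, 41.39121627807617), 81.5942153930664)
t 20.9 at [ 0.6546 -0.1071  0.2201] yaw 97.8 spin 0.0 dp cm [-12.91 -27.26   0.09] tilt -1.0
```

```bash

python3 -m inch '[{"fingers":-1,"dp":[-1.29,-2.72,0],"spin":0},{"fingers":-1,"dp":[-1.29,-2.72,0],"spin":0},{"fingers":-1,"dp":[-1.29,-2.72,0],"spin":0},{"fingers":-1,"dp":[-1.29,-2.72,0],"spin":0},{"fingers":-1,"dp":[-1.29,-2.72,0],"spin":0}]' | head -2
python3 -m inch '[{"fingers":-1,"dp":[-1.29,-2.72,0],"spin":0},{"fingers":-1,"dp":[-1.29,-2.72,0],"spin":0},{"fingers":-1,"dp":[-1.29,-2.72,0],"spin":0},{"fingers":-1,"dp":[-1.29,-2.72,0],"spin":0},{"fingers":-1,"dp":[-1.29,-2.72,0],"spin":0}]' | head -2
python3 -m inch '[{"fingers":-1,"dp":[0,0,0],"spin":0},{"fingers":-1,"dp":[0,0,0],"spin":0},{"fingers":-1,"dp":[0,0,0],"spin":0}]' | head -2
python3 - <<'E'
from m import *
f=grab('wrist','w_bot'); P=cloud(f).reshape(-1,3)
q=P[(np.hypot(P[:,0]-.402,P[:,1]+.272)<.055)&(P[:,2]>.006)&(P[:,2]<.14)]
print(len(q),np.histogram(q[:,2],np.arange(0,.14,.01))[0])
for lo,hi in((.006,.14),(.09,.115),(.1185,.14)):
    g=q[(q[:,2]>lo)&(q[:,2]<hi)]
    if len(g)>20: print(lo,len(g),circ(g),cv2.minAreaRect((g[:,:2]*1000).astype(np.float32)))
E
python3 p.py .402 -.272 .22 97.8
```

```text
clock: 21.27
eef_pos: [0.5278, -0.1899, 0.2206]
clock: 21.68
eef_pos: [0.402, -0.2721, 0.2209]
clock: 21.93
eef_pos: [0.4039, -0.2718, 0.2215]
4670 [  27   71   69   73   88   98  103  114  576 1151  151 1790  359    0]
0.006 4670 (0.3997, -0.2761, 0.0359) ((399.68267822265625, -275.815673828125), (55.785682678222656, 56.06486129760742), 77.28581237792969)
0.09 1392 (0.3991, -0.2754, 0.0316) ((399.48419189453125, -275.6309814453125), (51.39973831176758, 52.1385498046875), 77.37004852294922)
0.1185 990 (0.4006, -0.277, 0.0211) ((400.55047607421875, -276.2084045410156), (36.85670852661133, 39.100215911865234), 74.8210220336914)
t 22.0 at [ 0.4044 -0.2717  0.2217] yaw 97.8 spin 0.0 dp cm [ 0.   -0.24  0.17] tilt -1.0
```

View pics/w_bot.png

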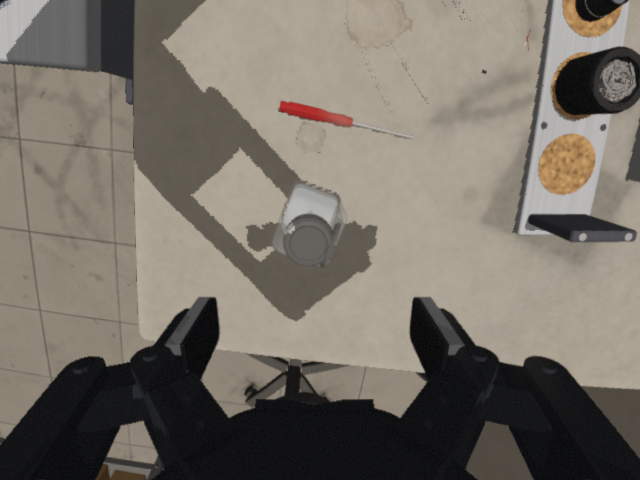

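Wrist picture: the bottle stands at (310,235), turned relative to the tool, with the screwdriver clear at (340,118). Its measured footprint is 56 x 56 mm, centred at (0.3997, -0.2758) with sides at 77.3°.

```bash

python3 -m inch '[{"fingers":-1,"dp":[0,0,0],"spin":6.8},{"fingers":-1,"dp":[0,0,0],"spin":6.8},{"fingers":-1,"dp":[0,0,0],"spin":6.9},{"fingers":-1,"dp":[0,0,0],"spin":0},{"fingers":-1,"dp":[0,0,0],"spin":0}]' 50| head -2
python3 p.py .3997 -.2758 .064 77.3
```

```text
clock: 22.4
eef_pos: [0.4047, -0.2715, 0.222]
t 22.4 at [ 0.4047 -0.2715  0.222 ] yaw 77.6 spin 0.3 dp cm [-0.53 -0.39 15.8 ] tilt -1.0
```

```bash

python3 -m inch '[{"fingers":-1,"dp":[-0.5,-0.4,2],"spin":0.3},{"fingers":-1,"dp":[0,0,2],"spin":0},{"fingers":-1,"dp":[0,0,2],"spin":0},{"fingers":-1,"dp":[0,0,0],"spin":0},{"fingers":-1,"dp":[0,0,0],"spin":0}]' | head -2
python3 -m inch '[{"fingers":-1,"dp":[0,0,0],"spin":0},{"fingers":-1,"dp":[0,0,0],"spin":0},{"fingers":-1,"dp":[0,0,0],"spin":0}]' | head -2
python3 p.py .3997 -.2758 .064 77.3
```

```text
clock: 22.82
eef_pos: [0.3986, -0.2753, 0.1616]
clock: 23.07
eef_pos: [0.3998, -0.2768, 0.1634]
t 23.1 at [ 0.3998 -0.2768  0.1634] yaw 77.1 spin -0.2 dp cm [ 0.1  -0.05  9.94] tilt -1.0
```

```bash

python3 -m inch '[{"fingers":-1,"dp":[0.1,0,2.5],"spin":0},{"fingers":-1,"dp":[0,0,3],"spin":0},{"fingers":-1,"dp":[0,0,2.5],"spin":0},{"fingers":-1,"dp":[0,0,1.6],"spin":0},{"fingers":-1,"dp":[0,0,0],"spin":0}]' | grep -v ori
python3 -m inch '[{"fingers":-1,"dp":[0,0,0],"spin":0},{"fingers":1,"dp":[0,0,0],"spin":0},{"fingers":1,"dp":[0,0,0],"spin":0},{"fingers":1,"dp":[0,0,0],"spin":0},{"fingers":1,"dp":[0,0,0],"spin":0}]' 50 |grep -v ori
python3 -m inch '[{"fingers":1,"dp":[0,0,0],"spin":0},{"fingers":1,"dp":[0,0,0],"spin":0},{"fingers":1,"dp":[0,0,0],"spin":0}]'|grep -v ori
python3 p.py .3997 -.2758 .064 77.3
```

```text
clock: 23.48
eef_pos: [0.3978, -0.274, 0.0643]
wrist_force: [-1.1, 0.7, 0.5]
grip_width: 0.0851
grip_force: 0.0
clock: 23.9
eef_pos: [0.4002, -0.2762, 0.068]
wrist_force: [-0.3, 0.6, 7.6]
grip_width: 0.0546
grip_force: 52.3
clock: 24.15
eef_pos: [0.4002, -0.2762, 0.068]
wrist_force: [-0.4, 1.2, 6.4]
grip_width: 0.0546
grip_force: 52.3
t 24.1 at [ 0.4002 -0.2762  0.068 ] yaw 77.0 spin -0.3 dp cm [ 0.02 -0.06  0.4 ] tilt -1.0
```

```bash

python3 -m inch '[{"fingers":1,"dp":[0,0,-1],"spin":0},{"fingers":1,"dp":[0,0,-2],"spin":0},{"fingers":1,"dp":[0,0,-3],"spin":0},{"fingers":1,"dp":[0,0,-3],"spin":0},{"fingers":1,"dp":[0,0,-2],"spin":0}]' 60 | grep -v ori
python3 -m inch '[{"fingers":1,"dp":[0,0,-1],"spin":-5},{"fingers":1,"dp":[0,0,0],"spin":-6},{"fingers":1,"dp":[0,0,0],"spin":-5.8},{"fingers":1,"dp":[0,0,0],"spin":-4},{"fingers":1,"dp":[0,0,0],"spin":0}]' |grep -v ori
python3 p.py .6674 -.1869 .18 97.8
```

```text
clock: 24.57
eef_pos: [0.3997, -0.2757, 0.1798]
wrist_force: [0.2, -0.4, -2.0]
grip_width: 0.0546
grip_force: 66.0
clock: 24.98
eef_pos: [0.399, -0.275, 0.1874]
wrist_force: [-0.7, 0.6, -1.8]
grip_width: 0.0542
grip_force: 65.9
t 25.0 at [ 0.399  -0.275   0.1874] yaw 98.0 spin 0.2 dp cm [ 5.09 27.78  0.75] tilt -1.0
```

```bash

python3 -m inch '[{"fingers":1,"dp":[0.3,1.6,0],"spin":0.2},{"fingers":1,"dp":[0.4,2.2,0],"spin":0},{"fingers":1,"dp":[0.4,2.2,0],"spin":0},{"fingers":1,"dp":[0.4,2.2,0],"spin":0},{"fingers":1,"dp":[0.4,2.2,0],"spin":0}]' | head -2
python3 -m inch '[{"fingers":1,"dp":[0.4,2.2,0],"spin":0},{"fingers":1,"dp":[0.4,2.2,0],"spin":0},{"fingers":1,"dp":[0.4,2.2,0],"spin":0},{"fingers":1,"dp":[0.4,2.2,0],"spin":0},{"fingers":1,"dp":[0.4,2.2,0],"spin":0}]' | head -2
python3 -m inch '[{"fingers":1,"dp":[0.4,2.2,0],"spin":0},{"fingers":1,"dp":[0.4,2.2,0],"spin":0},{"fingers":1,"dp":[0.3,1.8,0],"spin":0},{"fingers":1,"dp":[0,0,0],"spin":0},{"fingers":1,"dp":[0,0,0],"spin":0}]' | head -2
python3 -m inch '[{"fingers":1,"dp":[0,0,0],"spin":0},{"fingers":1,"dp":[0,0,0],"spin":0},{"fingers":1,"dp":[0,0,0],"spin":0},{"fingers":1,"dp":[0,0,0],"spin":0}]' | grep -v ori
python3 p.py .6674 -.1869 .078 97.8
python3 -c "
from h import *
grab('wrist','w_bot2')"
```

```text
clock: 25.4
eef_pos: [0.5004, -0.242, 0.1869]
clock: 25.82
eef_pos: [0.6068, -0.2075, 0.1867]
clock: 26.23
eef_pos: [0.6665, -0.1885, 0.1863]
clock: 26.57
eef_pos: [0.6654, -0.1894, 0.1865]
wrist_force: [0.1, -0.3, -1.5]
grip_width: 0.0544
grip_force: 65.9
t 26.6 at [ 0.6654 -0.1894  0.1865] yaw 97.6 spin -0.2 dp cm [ 0.21  0.24 10.85] tilt -1.0
```

View pics/w_bot2.png

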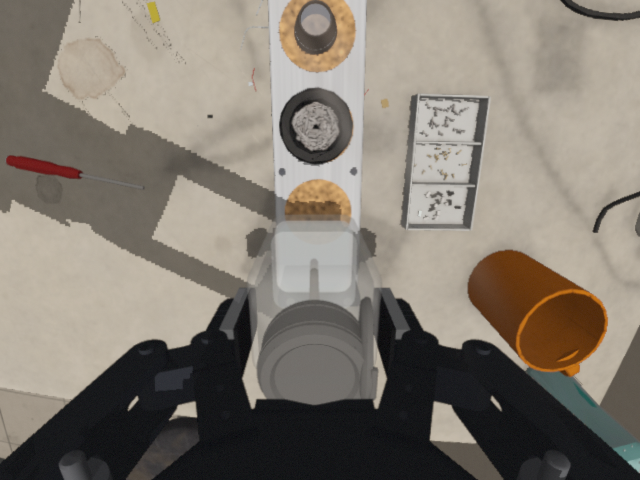

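Wrist picture: the bottle is held upright at (315,300) over disc D, at (318,200), and the pot is centred on its disc. I'll lower it.

```bash

python3 -m inch '[{"fingers":1,"dp":[0.15,0.1,1.5],"spin":0},{"fingers":1,"dp":[0,0,2.5],"spin":0},{"fingers":1,"dp":[0,0,2.5],"spin":0},{"fingers":1,"dp":[0,0,2],"spin":0},{"fingers":1,"dp":[0,0,1],"spin":0}]' |head -2
python3 -m inch '[{"fingers":1,"dp":[0,0,0],"spin":0},{"fingers":1,"dp":[0,0,0],"spin":0},{"fingers":1,"dp":[0,0,0],"spin":0},{"fingers":1,"dp":[0,0,0],"spin":0},{"fingers":1,"dp":[0,0,0],"spin":0}]' |grep -v ori
python3 p.py .6674 -.1869 .078 97.8
```

```text
clock: 27.03
eef_pos: [0.6649, -0.1869, 0.0885]
clock: 27.45
eef_pos: [0.6679, -0.1878, 0.0929]
wrist_force: [0.5, -0.1, -2.3]
grip_width: 0.0541
grip_force: 65.9
t 27.4 at [ 0.6679 -0.1878  0.0929] yaw 97.6 spin -0.2 dp cm [ 0.1  -0.05  1.49] tilt -1.0
```

```bash

python3 -m inch '[{"fingers":1,"dp":[0.1,0,0.6],"spin":0},{"fingers":1,"dp":[0,0,0.5],"spin":0},{"fingers":1,"dp":[0,0,0.3],"spin":0},{"fingers":1,"dp":[0,0,0],"spin":0},{"fingers":1,"dp":[0,0,0],"spin":0}]' |grep -v ori
python3 -m inch '[{"fingers":1,"dp":[0,0,0],"spin":0},{"fingers":1,"dp":[0,0,0],"spin":0}]' |grep -v ori
python3 p.py .6674 -.1869 .078 97.8
```

```text
clock: 27.87
eef_pos: [0.6667, -0.1864, 0.0782]
wrist_force: [-2.3, 0.2, 6.7]
grip_width: 0.0542
grip_force: 66.9
clock: 28.03
eef_pos: [0.6667, -0.1864, 0.0781]
wrist_force: [-3.2, 0.9, 6.1]
grip_width: 0.0542
grip_force: 66.9
t 28.0 at [ 0.6667 -0.1864  0.0781] yaw 97.6 spin -0.2 dp cm [-0.06  0.06  0.01] tilt -1.0
```

The bottle is in contact at the expected height. I'll release, rise, back off towards the robot and check.

```bash

python3 -m inch '[{"fingers":-0.4,"dp":[0,0,0],"spin":0},{"fingers":-0.6,"dp":[0,0,0],"spin":0},{"fingers":-1,"dp":[0,0,0],"spin":0},{"fingers":-1,"dp":[0,0,0],"spin":0},{"fingers":-1,"dp":[0,0,0],"spin":0}]' |grep -v ori
python3 -m inch '[{"fingers":-1,"dp":[0,0,-1.5],"spin":0},{"fingers":-1,"dp":[0,0,-3.5],"spin":0},{"fingers":-1,"dp":[0,0,-3.5],"spin":0},{"fingers":-1,"dp":[0,0,-3.5],"spin":0},{"fingers":-1,"dp":[0,0,-3.5],"spin":0}]' | head -2
python3 -m inch '[{"fingers":-1,"dp":[0,-3,0],"spin":0},{"fingers":-1,"dp":[0,-3,0],"spin":0},{"fingers":-1,"dp":[0,-3,0],"spin":0},{"fingers":-1,"dp":[0,-3,0],"spin":0},{"fingers":-1,"dp":[0,-3,0],"spin":0}]' | head -2
python3 -m inch '[{"fingers":-1,"dp":[0,0,0],"spin":0},{"fingers":-1,"dp":[0,0,0],"spin":0},{"fingers":-1,"dp":[0,0,0],"spin":0}]' | grep -v ori
python3 chk.py; python3 -c "
from h import *
grab('side','side9')
f=grab('wrist','w9');P=cloud(f).reshape(-1,3);C=np.array([.6674,-.1869])
g=P[(np.hypot(P[:,0]-C[0],P[:,1]-C[1])<.05)&(P[:,2]>.016)&(P[:,2]<.14)]
print(len(g),cv2.minAreaRect((g[:,:2]*1000).astype(np.float32)))"
```

```text
clock: 28.45
eef_pos: [0.6668, -0.1864, 0.0771]
wrist_force: [0.3, 0.3, 0.4]
grip_width: 0.0855
grip_force: 0.0
clock: 28.87
eef_pos: [0.6665, -0.1863, 0.2337]
clock: 29.28
eef_pos: [0.5166, -0.2063, 0.2323]
clock: 29.53
eef_pos: [0.519, -0.2066, 0.2328]
wrist_force: [-0.1, 0.6, 0.1]
grip_width: 0.0854
grip_force: 0.0
wrist disc 1 795 a -0.0003 b -0.0021 r 0.0141 z [0.0388 0.0407 0.0448]
wrist disc 2 2828 a -0.0009 b -0.0018 r 0.0293 z [0.0552 0.0585 0.0605]
wrist disc 3 1930 a -0.0014 b -0.0003 r 0.0221 z [0.1267 0.1283 0.131 ]
scene disc 0 390 a 0.0025 b 0.0003 r 0.0272 z [0.0292 0.0339 0.0359]
scene disc 1 115 a 0.0001 b -0.0010 r 0.0151 z [0.0389 0.0414 0.0454]
scene disc 2 378 a -0.0006 b -0.0024 r 0.0291 z [0.0556 0.0591 0.0618]
scene disc 3 171 a -0.0006 b -0.0012 r 0.0218 z [0.1269 0.1292 0.1318]
side disc 0 424 a -0.0006 b 0.0023 r 0.0281 z [0.0285 0.0337 0.036 ]
side disc 1 123 a -0.0000 b 0.0014 r 0.0170 z [0.0386 0.0415 0.0458]
side disc 2 374 a 0.0054 b -0.0011 r 0.0387 z [0.0554 0.0589 0.0617]
side disc 3 160 a -0.0038 b 0.0007 r 0.0223 z [0.1266 0.1292 0.132 ]
6598 ((664.8203125, -186.1964874267578), (55.82511901855469, 56.209678649902344), 8.002870559692383)
```

View pics/side9.png

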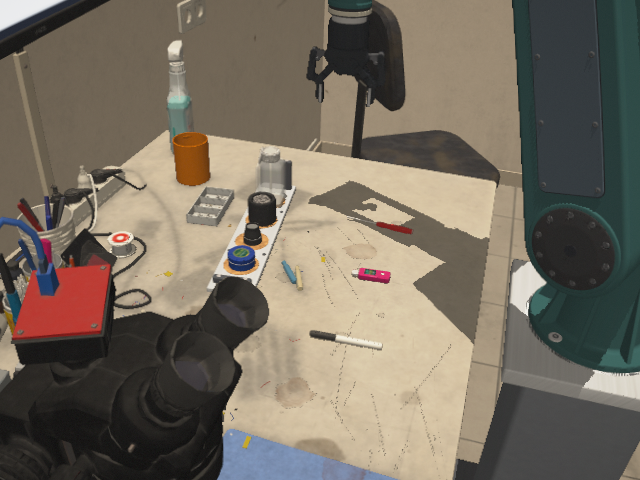

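The side picture shows all four upright on their discs in order: tin (240,256), loupe (252,235), pot (262,207), bottle (271,172). The pen, meter and screwdriver have not moved, and the arm is clear.

```bash
python3 -c "
from plant import ctrl
print(ctrl.close_job())"
```

```text
the job is handed in; nothing more can be done
None
```

The job is handed in: the flux tin, loupe, wool pot and bottle stand upright on the discs in order from the low stop to the tall stop, each within about 3 mm of centre, and the pen, meter and screwdriver were left where they lay.

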